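Stop-button check on the bench disc sander

ROBOT

A 6-joint arm with a two-finger parallel gripper is mounted at the origin on the work surface. World frame = base frame: x ahead of the robot, y to its left, z up, the work surface at z = 0. Lengths are in m, angles in rad, forces in N, time in s.
With the tool pointing down it reaches from about 0.3 to 0.775 m from the base axis. Payload 14.6 kg.
Tool frame: the origin (TCP) lies at the very end of the fingers, on their centre line; the grasp point (between the pads) lies 19 mm behind it; z points along the fingers, x is the direction in which the jaws open and shut, and the axes are right-handed (so a half turn about z gives the same grasp; the last joint's range is limited). The gripper opens to 94 mm and grips with 3 to 60 N. Pads are 16 mm wide; open, the fingers measure 119 mm over their backs; the gripper's body (75 mm by 177 mm) begins 78 mm behind the grasp point.
Start: joints at [1.154, 0.3, 1.521, -0, 1.321, -0.067], TCP at [0.188, 0.517, 0.205] pointing down, gripper open.
Joint ranges: [-3.03, 3.03], [-0.79, 2.21], [0.23, 2.52], [-1.04, 4.18], [0, 3.07], [-2.55, 2.55]. Speed limits (rad/s): [2.22, 2.22, 2.57, 3.14, 3.14, 3.14].

INTERFACE

Orientations are given as [roll, pitch, yaw] about the fixed x, y, z axes, in that order (R = Rz(yaw) Ry(pitch) Rx(roll)).
In Python, from station import ctrl gives the robot as it stands.
- The arm moves only by the shell command python3 -m inch 'ROWS' [FORCE]. ROWS is JSON, one flat list of numbers, 7 for each row, row after row: the shift along the tool's x, y, z in cm, then the turn, a rotation vector about the tool's x, y, z in rad, then the opening, from 0 (shut) to 1 (fully open). In form: [tx, ty, tz, wx, wy, wz, claw, tx, ty, tz, wx, wy, wz, claw, ...]. A call has 1 to 20 rows; each row shifts and turns the commanded pose from where the row before left it, along the tool's axes as they then stand; what a row does not reach is not made up. A row lasts 1/8 s, in which the tool goes at most 62.5 mm and 10.7 degrees, less where a joint would pass 70% of its speed; a pose out of reach is approached as far as the arm can. A call is refused whole if a number of a shift passes 6.25 or a number of a turn 0.188, either way. A call with a gripper value outside its range is refused whole. The fingers move at their own pace and stop on an object; FORCE is the grip in N (left out, the last holds). Time passes only in rows, so rows that do not move let the fingers close. It gives the time, the measured TCP pose, the force and the opening at its end, in the units of the state.
- ctrl.get_obs(): the state, without advancing time (a new reading comes with each control period).
- ctrl.camera(name): name is "side" or "top" or "wrist"; returns (picture, depth): 400x640x3 uint8, red, green, blue; 400x640 float32, m along the optical axis (not along the pixel's ray), 0 where there is no reading.
- ctrl.camera_params(name): a dict with "vertical_fov" (degrees; the focal length in pixels is half the picture's height over the tangent of half this angle, whatever the lens; pixels are square), "cx", "cy" (the principal point, pixels), "camera_from_world" (4x4, takes a point from world to camera coordinates); the wrist camera has in their place "mount" (4x4, takes a point from camera to tool coordinates, whose origin is the TCP and whose axes are the tool frame's). Camera axes: x right, y down, z forward; pixel columns grow to the right and rows downward; lengths in m; the calibration is good to about 2 mm. A picture is of the moment at which its call begins: read the wrist's pose just before it. camera_params takes no time and is no camera call.
- ctrl.hand_in(): hands the job in, once; it reports no verdict.
Trained networks look in the newest picture that a camera, given by its name, has taken for a name from the list of things; names that differ only in an ending like _2 or _b are one class to them, and where a whole thing is asked for, a point or a joint stands for the part that bears it (a point fixed in the world has none). Each returns a list of dicts, best first, with "score" (0 to 1); they miss things now and then, are a little off and sometimes report something else, mostly with a low value. They report only what shows in the picture. A call takes as long as a camera call.
- ctrl.spot_in(camera, label): "bbox" ([centre column, centre row, width, height] in pixels, round what is visible of it).
- ctrl.place_of(camera, label): "centre" ([column, row] in pixels: a listed point, or the origin of a listed thing).
The state is a dict: "time_s": time; "qpos": joint angles; "joint_vel": joint speeds; "tau": joint torques, N m; "ee_pos": TCP position; "eef_rot": TCP orientation; "force": force on the tool from outside, world axes, zero at the start; "moment": the same for the moment, N m; "grip_width": finger opening in m.
Only numpy, scipy, OpenCV 4.12 (cv2) and the standard library are available. Lean on these libraries where they do the work, as an engineer would, in place of code of your own. Each camera call takes 0.05 s, during which the arm holds its last target. There are 200 camera calls.

TASK

Before the bench sander is used, check its stop button, the big round mushroom head in the middle of the sloping panel. Push it in gently until it latches and stays in by itself with your hand off it; then grip the head lightly, twist it clockwise to reset it, let it pop all the way out and let go so that it springs straight again. Do not work the other two controls on the panel, and leave the sander's offcut and everything else on the bench where it is.

Things in the scene. Friction and masses are not known exactly. Their poses are not given: they have to be found in the camera images.
- sander: bench disc sander, fixed, grey, 0.23 x 0.27 m, 0.29 m high: a control panel sloping down towards the operator (128 mm up the slope, 226 mm wide, 25 degrees from level), a motor barrel above and behind it, an upright 180 mm disc with a work rest at the -y end. Origin on the table below the stop button's foot; x away from the operator, y to the operator's left, z up
- motor_mid (a point): middle of the motor barrel's axis, 75 mm beyond and 205 mm above the sander's origin; axes as the sander's. The barrel, radius 55 mm, runs 100 mm either way along y and overhangs the stop button: an upright tool does not get to it. Come along the button's axis, about 60 mm from the barrel, with the gripper's wide way (along which its fingers close) across the slope, along y
- stop_foot (a point): point on the panel's surface where the stop button's axis leaves it, 87 mm above the sander's origin; z out of the panel along that axis, x up the slope. Fixed. Around it lie a collar of radius 27 mm, 3 mm high, and one of radius 16 mm, 4 mm high; nothing else stands on the panel within 70 mm
- stop_face (a point): centre of the flat outer face of the stop button: black round mushroom head, diameter 40 mm, ribbed rim, 17 mm from face to underside, the largest control, in the panel's middle. z is the button's axis, out of the panel (25 degrees from vertical, leaning to the operator), x up the slope. It moves in and out with the button but does not turn. Face to panel: 32 mm out, about 23.5 mm latched
- stop_stem (a joint): how far the stop button is pushed in, m: 0 fully out (sprung), about 0.0085 when latched, hard stop at 0.012. Pushing takes 5 N at first, rising evenly to 11 N at 8.5 mm, where the latch snaps in, and 13 N at the stop; there the force rises steeply. Rough: over 60 N on the head at its hard stop, or over 110 N in all on the head (both pads of a grip added)
- stop_head (a joint): turn of the stop button's head, rad, clockwise seen facing it: 0 straight, stop at 1.25. A spring of 0.03 (straight) to 0.09 N m turns it back. When latched, turning takes up to 0.12 N m and past about 0.7 frees the latch and an axial spring of 5 to 11 N pushes the head out; a firm grip holds it in, so with the head still turned draw back 9 mm along the axis or loosen the grip
- start_button (a joint): small push button (diameter 20 mm) on the panel, at the operator's left, 95 mm from the stop button: leave alone; m pushed in, 0 at rest, 0.005 fully in
- speed_knob (a joint): small bar knob (30 mm, 38 mm high) on the panel, at the operator's right, 95 mm from the stop button: leave alone; rad turned, 0 at rest
- offcut: light wood offcut, 85 x 45 x 20 mm, lying on the sander's work rest beside the disc; origin at the centre of its underside; a bystander
- cork_block: cork sanding block, 100 x 60 x 32 mm, lying in front of the sander, left of its middle as the robot sees it; origin at the centre of its underside; a bystander
- screwdriver: screwdriver about 0.2 m long, lying in front of the sander, right of its middle; origin at the centre of its underside; a bystander
- glue_bottle: upright white glue bottle, diameter 64, height 170 mm; origin at the centre of its underside; a bystander
- tin: upright steel tin, diameter 90, height 100 mm; origin at the centre of its underside; a bystander
- tape_roll: cardboard roll lying flat, outer diameter 90, height 24 mm; origin at the centre of its underside; a bystander

How it is judged:
By the outcome, as a careful person would: the job done as asked, in the order asked, and still so for the second after the job is handed in, with the robot touching nothing.
It also fails if it takes over 51 s, if anything falls off the work surface, if the arm or the gripper's body presses on something with over 40 N, if the wrist force passes 120 N, or if a joint passes its speed limit or range.

## Working session

There is one attempt and no reset: what is moved stays moved. The work goes in short steps, Python scripts to look and compute and a shell command to move; the robot and the scene stay as the last step left them, time stands still between calls to the robot, and variables do not carry over. Pictures are saved under pics/ and viewed, about 8 in all and at most 12, crops included, and the job is handed in when it is done.

```bash
ls; mkdir -p pics; cat > h.py <<'E'
import numpy as np, cv2
from scipy.spatial.transform import Rotation as R
from station import ctrl
def T(pos,rpy):
    M=np.eye(4);M[:3,:3]=R.from_euler('xyz',rpy).as_matrix();M[:3,3]=pos;return M
class Cam:
    def __init__(s,n):
        s.n=n;o=ctrl.get_obs();s.o=o
        s.img,s.d=ctrl.camera(n);p=ctrl.camera_params(n)
        s.f=200/np.tan(np.radians(p['vertical_fov'])/2);s.cx,s.cy=p['cx'],p['cy']
        s.W=T(o['ee_pos'],o['eef_rot'])@np.array(p['mount']) if n=='wrist' else np.linalg.inv(np.array(p['camera_from_world']))
    def pt(s,u,v,z=None):
        if z is None:
            a=s.d[max(0,int(v)-2):int(v)+3,max(0,int(u)-2):int(u)+3];a=a[a>0];z=np.median(a) if a.size else np.nan
        return (s.W@[(u-s.cx)/s.f*z,(v-s.cy)/s.f*z,z,1])[:3]
    def save(s,f): cv2.imwrite(f,s.img[:,:,::-1])
E
python3 - <<'E'
from h import *
print(ctrl.get_obs())
for n in ['side','top']:
    c=Cam(n);c.save(f'pics/{n}0.png')
    print(n,c.W.round(3).tolist(),c.f)
    for l in ['stop_face','stop_foot','motor_mid','sander','start_button','speed_knob']:
        for r in ctrl.place_of(n,l)[:2]: print(l,r['score'],np.round(r['centre']),c.pt(*r['centre']).round(3))
E
```

```text
pics
{'time_s': 0.0, 'qpos': array([ 1.15440988e+00,  3.00456615e-01,  1.52157568e+00,  4.33394063e-05,
        1.32070328e+00, -6.65816535e-02]), 'joint_vel': array([-7.00192222e-05,  1.58582332e-03,  7.45383299e-04,  2.14888577e-03,
        1.40251530e-03, -5.50541588e-04]), 'tau': array([ 1.95112414e-03, -5.31812847e+01, -3.52731800e+01,  7.09411665e-02,
        2.43060436e-02, -8.87274109e-05]), 'ee_pos': array([0.1883698 , 0.51645911, 0.20489656]), 'eef_rot': array([-3.14147473e+00,  1.13760248e-03,  1.22098085e+00]), 'force': array([ 0.15364672, -1.76419877, -0.95667513]), 'moment': array([0.03284186, 0.04229564, 0.08966319]), 'grip_width': 0.09393359119250587}
side [[0.554, -0.555, 0.621, -0.04], [-0.832, -0.356, 0.425, -0.443], [-0.015, -0.752, -0.659, 0.838], [0.0, 0.0, 0.0, 1.0]] 365.5446686466171
stop_face 0.54 [301. 195.] [0.646 0.1   0.115]
stop_foot 0.57 [307. 203.] [0.647 0.076 0.092]
motor_mid 0.66 [470. 339.] [ 0.483 -0.482  0.076]
motor_mid 0.59 [322. 161.] [0.683 0.044 0.242]
sander 0.55 [305. 220.] [0.604 0.056 0.067]Traceback (most recent call last):
  File "<stdin>", line 7, in <module>
ValueError: it knows: cork_block, glue_bottle, motor_mid, offcut, sander, screwdriver, stop_face, stop_foot, tape_roll, tin
```

```bash
python3 - <<'E'
from h import *
for n in ['top','wrist']:
    c=Cam(n);c.save(f'pics/{n}0.png')
    print(n,c.W.round(3).tolist(),c.f)
    for l in ['stop_face','stop_foot','motor_mid','sander','glue_bottle','tin']:
        for r in ctrl.place_of(n,l)[:2]: print(l,r['score'],np.round(r['centre']),c.pt(*r['centre']).round(3))
a=cv2.imread('pics/side0.png');b=cv2.imread('pics/top0.png')
cv2.imwrite('pics/both.png',cv2.resize(np.vstack([a,b]),(480,600)))
E
```

```text
top [[-0.013, -0.983, 0.185, 0.386], [-1.0, 0.018, 0.024, -0.02], [-0.027, -0.185, -0.982, 1.278], [0.0, 0.0, 0.0, 1.0]] 370.4783825719764
stop_face 0.55 [300. 188.] [0.64  0.089 0.114]
stop_foot 0.72 [303. 185.] [0.647 0.081 0.118]
motor_mid 0.73 [305. 149.] [0.722 0.062 0.26 ]
sander 0.63 [304. 190.] [0.636 0.078 0.097]
glue_bottle 0.92 [195. 207.] [0.589 0.444 0.076]
tin 0.85 [470. 227.] [ 0.508 -0.451  0.083]
wrist [[0.342, 0.907, 0.246, 0.118], [0.94, -0.331, -0.089, 0.543], [0.0, 0.261, -0.965, 0.386], [0.0, 0.0, 0.0, 1.0]] 299.0235227431811
```

View pics/side0.png

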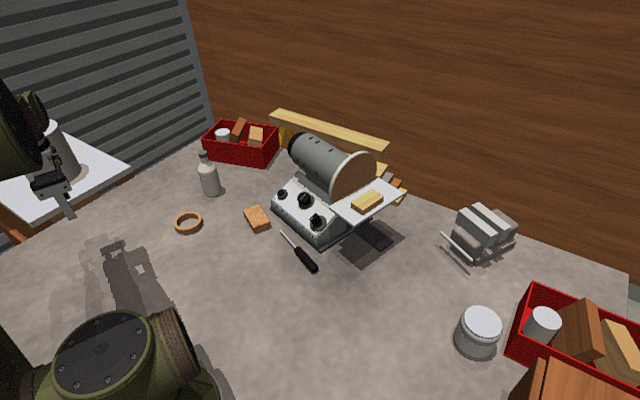

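View pics/top0.png

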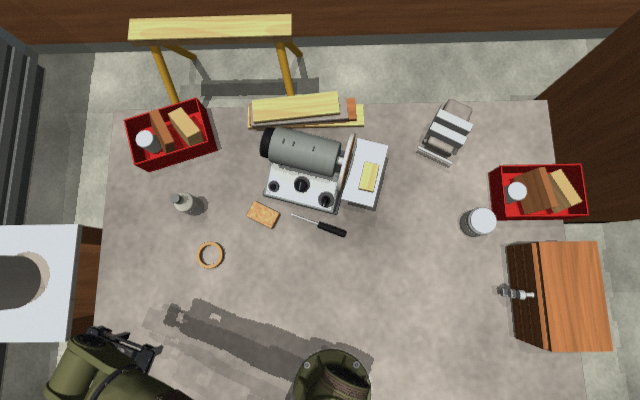

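Side view: the stop head is near (305,199), with start at (282,194) and the knob at (316,222). In the top view these are (302,184), (274,186) and (325,200), which gives a sander yaw of about -0.26. The networks agree on the head, but the side camera's first motor_mid at (470,339) is false. I'll fit the panel plane and the head from depth.

```bash
cat >> h.py <<'E'
def cloud(c):
    v,u=np.mgrid[0:400,0:640];z=c.d
    P=np.stack([(u-c.cx)/c.f*z,(v-c.cy)/c.f*z,z,np.ones_like(z)],-1)@c.W.T
    P=P[...,:3].copy();P[z<=0]=np.nan;return P
def fit(c,guess,rad=.12):
    "panel plane from bright points, head centre from dark points 0.02-0.04 above it"
    P=cloud(c);g=c.img.astype(int).mean(-1);near=np.linalg.norm(P-guess,axis=-1)<rad
    n=np.array([-.41,.11,.906]);n/=np.linalg.norm(n);p0=guess-.03*n
    for t in (.025,.012,.007,.005,.005):
        m=near&(g>110)&(abs((P-p0)@n)<t)
        Q=P[m];p0=Q.mean(0);n=np.linalg.svd(Q-p0,full_matrices=False)[2][2];n*=np.sign(n[2])
    yaw=np.arctan2(-n[1],-n[0]);tilt=np.arccos(n[2])
    h=(P-p0)@n
    m=(np.linalg.norm(P-guess,axis=-1)<.045)&(h>.018)&(h<.045)
    H=P[m];fh=np.percentile(h[m],80);top=m&(h>np.median(h[m])-.004)
    lo,hi=[np.array(f(P[top],axis=0)) for f in (np.min,np.max)]
    return dict(n=n.round(3),npan=len(Q),yaw=yaw.round(3),tilt=np.degrees(tilt).round(1),nh=int(m.sum()),face_h=fh.round(4),head=P[top].mean(0).round(4),mid=((lo+hi)/2).round(4))
E
python3 - <<'E'
from h import *
for n in ['top','side']:
    c=Cam(n);r=fit(c,np.array([.64,.09,.114]));print(n,r);r=fit(c,r['head']);print(n,r)
E
```

```text
top {'n': array([-0.412,  0.116,  0.904]), 'npan': 1518, 'yaw': np.float64(-0.273), 'tilt': np.float64(25.3), 'nh': 127, 'face_h': np.float64(0.0327), 'head': array([0.6476, 0.0913, 0.1172]), 'mid': array([0.6487, 0.0921, 0.117 ])}
top {'n': array([-0.411,  0.116,  0.904]), 'npan': 1516, 'yaw': np.float64(-0.274), 'tilt': np.float64(25.3), 'nh': 127, 'face_h': np.float64(0.0327), 'head': array([0.6476, 0.0913, 0.1172]), 'mid': array([0.6487, 0.0921, 0.117 ])}
side {'n': array([-0.413,  0.116,  0.903]), 'npan': 1259, 'yaw': np.float64(-0.274), 'tilt': np.float64(25.4), 'nh': 130, 'face_h': np.float64(0.0318), 'head': array([0.6447, 0.0889, 0.1164]), 'mid': array([0.6455, 0.0898, 0.1151])}
side {'n': array([-0.413,  0.116,  0.903]), 'npan': 1252, 'yaw': np.float64(-0.274), 'tilt': np.float64(25.4), 'nh': 130, 'face_h': np.float64(0.0318), 'head': array([0.6447, 0.0889, 0.1164]), 'mid': array([0.6455, 0.0898, 0.1151])}
```

Both cameras agree: head at about (0.646, 0.090, 0.116), yaw -0.274, tilt 25.3°, face 32 mm from the panel. All of that matches the specification. Next is the standoff, 90 mm out along the axis.

```bash
cat >> h.py <<'E'
def goal(head,yaw=-.274,tilt=np.radians(25.2)):
    n=np.array([-np.sin(tilt)*np.cos(yaw),-np.sin(tilt)*np.sin(yaw),np.cos(tilt)])
    x=np.array([-np.sin(yaw),np.cos(yaw),0]);z=-n
    return np.column_stack([x,np.cross(z,x),z]),n
def delta(head,standoff):
    o=ctrl.get_obs();Rg,n=goal(head);Rc=R.from_euler('xyz',o['eef_rot']).as_matrix()
    d=np.array(head)+standoff*n-o['ee_pos']
    print('t',o['time_s'],'shift cm now-axes',(Rc.T@d*100).round(2),'goal-axes',(Rg.T@d*100).round(2),'rotvec',R.from_matrix(Rc.T@Rg).as_rotvec().round(3),'F',o['force'].round(1),'w',o['grip_width'].round(4))
E
python3 -c "
from h import *
delta([.646,.090,.116],.09)"
```

```text
Traceback (most recent call last):
  File "h.py", line 41, in delta
    print('t',o['time_s'],'shift cm now-axes',(Rc.T@d*100).round(2),'goal-axes',(Rg.T@d*100).round(2),'rotvec',R.from_matrix(Rc.T@Rg).as_rotvec().round(3),'F',o['force'].round(1),'w',o['grip_width'].round(4))
                                                                                                                                                                                       ^^^^^^^^^^^^^^^^^^^^^
AttributeError: 'float' object has no attribute 'round'
```

```bash
sed -i "s/o\['grip_width'\].round(4)/round(o['grip_width'],4)/" h.py; python3 -c "
from h import *
delta([.646,.090,.116],.09)"
```

```text
t 1.05 shift cm now-axes [-24.7   53.78   0.8 ] goal-axes [-28.7   46.49  22.76] rotvec [-0.44   0.017 -0.075] F [-0.3  0.4 -0.3] w 0.0936
```

```bash
python3 -m inch '[-2.06,4.48,0.07,0,0,0,1,-2.06,4.48,0.07,0,0,0,1,-2.06,4.48,0.07,0,0,0,1,-2.06,4.48,0.07,0,0,0,1,-2.06,4.48,0.07,0,0,0,1,-2.06,4.48,0.07,0,0,0,1,-2.06,4.48,0.07,0,0,0,1,-2.06,4.48,0.07,0,0,0,1,-2.06,4.48,0.07,0,0,0,0,-2.06,4.48,0.07,0,0,0,0,-2.06,4.48,0.07,0,0,0,0,-2.06,4.48,0.07,0,0,0,0,0,0,0,-0.147,0.006,-0.025,0,0,0,0,-0.147,0.006,-0.025,0,0,0,0,-0.147,0.006,-0.025,0,0,0,0,0,0,0,0,0,0,0,0,0,0,0]' 8
python3 - <<'E'
from h import *
delta([.646,.090,.116],.09)
c=Cam('wrist');c.save('pics/w1.png')
print(fit(c,np.array([.646,.09,.116])))
for l in ['stop_face','stop_foot']:
    for r in ctrl.place_of('wrist',l)[:2]: print(l,r['score'],np.round(r['centre'],1),c.pt(*r['centre']).round(4))
E
```

```text
time_s: 3.18
ee_pos: [0.6093, 0.1002, 0.1976]
eef_rot: [2.702, -0.002, 1.297]
force: [0.7, -0.1, -0.1]
grip_width: 0.0076
t 3.175 shift cm now-axes [ 0.01 -0.03  0.01] goal-axes [ 0.01 -0.03  0.01] rotvec [-0.    -0.001 -0.001] F [ 0.7 -0.1 -0.1] w 0.0076
{'n': array([-0.405,  0.117,  0.907]), 'npan': 20536, 'yaw': np.float64(-0.28), 'tilt': np.float64(25.0), 'nh': 1445, 'face_h': np.float64(0.0315), 'head': array([0.6438, 0.0921, 0.1161]), 'mid': array([0.6455, 0.0914, 0.1148])}
stop_face 0.83 [322.9 198.2] [0.6439 0.0916 0.1169]
stop_foot 0.73 [318.8 192.9] [0.6385 0.0892 0.1147]
stop_foot 0.47 [244.   56.1] [0.5314 0.0417 0.0094]
```

View pics/w1.png

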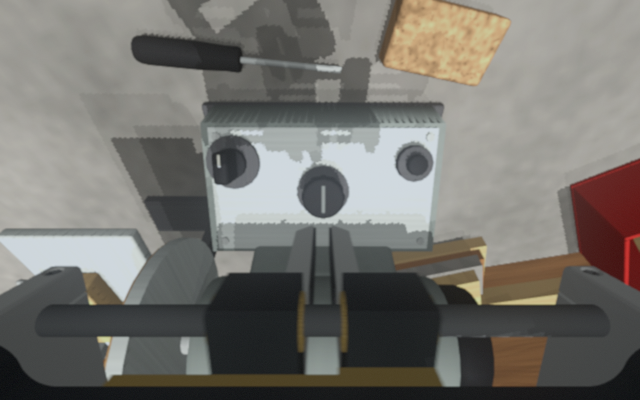

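The picture shows the head centred near (323,195), with the knob at (232,162), start at (413,160), and the shut fingertips clear of it. The head refines to (0.6445, 0.0917, 0.1162). Now I'll approach to about 10 mm.

```bash
python3 -c "
from h import *
delta([.6445,.0917,.1162],.01)"
```

```text
t 3.325 shift cm now-axes [ 0.15 -0.19  7.86] goal-axes [ 0.16 -0.19  7.86] rotvec [ 0.    -0.001 -0.001] F [ 0.9 -0.8 -0.1] w 0.0006
```

```bash
python3 -m inch '[0.05,-0.06,2.6,0,0,0,0,0.05,-0.06,2.6,0,0,0,0,0.05,-0.06,2.2,0,0,0,0,0,0,0.4,0,0,0,0,0,0,0.4,0,0,0,0,0,0,0.3,0,0,0,0,0,0,0,0,0,0,0]' 8
python3 -c "
from h import *
delta([.6445,.0917,.1162],-.009)
print(ctrl.get_obs()['force']@goal(0)[1])"
```

```text
time_s: 4.2
ee_pos: [0.6427, 0.0924, 0.1198]
eef_rot: [2.7, -0.001, 1.298]
force: [-1.2, 0.5, 0.4]
grip_width: 0.0006
t 4.2 shift cm now-axes [-0.02  0.02  1.31] goal-axes [-0.02  0.02  1.31] rotvec [ 0.002 -0.002  0.   ] F [-1.2  0.5  0.4] w 0.0006
0.9051473816647653
```

```bash
python3 -m inch '[0,0,0.25,0,0,0,0,0,0,0.25,0,0,0,0,0,0,0.2,0,0,0,0,0,0,0.2,0,0,0,0,0,0,0.15,0,0,0,0,0,0,0.15,0,0,0,0,0,0,0,0,0,0,0]'
python3 -c "
from h import *
delta([.6445,.0917,.1162],-.009)
print(ctrl.get_obs()['force']@goal(0)[1])"
```

```text
time_s: 5.08
ee_pos: [0.6476, 0.0912, 0.1092]
eef_rot: [2.7, -0.001, 1.298]
force: [-7.0, 0.6, 7.3]
grip_width: 0.0002
t 5.075 shift cm now-axes [-0.03  0.01  0.13] goal-axes [-0.03  0.01  0.13] rotvec [ 0.002 -0.002  0.   ] F [-7.   0.6  7.3] w 0.0002
9.56674022371307
```

```bash
python3 -m inch '[0,0,0.1,0,0,0,0,0,0,0.1,0,0,0,0,0,0,0.05,0,0,0,0,0,0,0,0,0,0,0]'
python3 -c "
from h import *
delta([.6445,.0917,.1162],-.009)
print(ctrl.get_obs()['force']@goal(0)[1])"
```

```text
time_s: 5.58
ee_pos: [0.6486, 0.0909, 0.107]
eef_rot: [2.7, -0.001, 1.297]
force: [-7.0, 0.0, 9.2]
grip_width: 0.0006
t 5.575 shift cm now-axes [-0.03  0.01 -0.11] goal-axes [-0.03  0.01 -0.11] rotvec [ 0.002 -0.001  0.   ] F [-7.   0.   9.2] w 0.0006
11.176534847017457
```

```bash
python3 -m inch '[0,0,0.1,0,0,0,0,0,0,0,0,0,0,0]'
python3 -m inch '[0,0,-0.5,0,0,0,0,0,0,-1.5,0,0,0,0,0,0,-2,0,0,0,0,0,0,-2,0,0,0,0.5,0,0,-2,0,0,0,0.8,0,0,0,0,0,0,0.9,0,0,0,0,0,0,0.9]' 5
python3 - <<'E'
from h import *
delta([.6445,.0917,.1162],-.009)
c=Cam('wrist');c.save('pics/w2.png')
print(fit(c,np.array([.6475,.091,.108])))
for r in ctrl.place_of('wrist','stop_face')[:2]: print(r['score'],np.round(r['centre'],1),c.pt(*r['centre']).round(4))
E
```

```text
time_s: 5.82
ee_pos: [0.6491, 0.0908, 0.1062]
eef_rot: [2.7, -0.001, 1.298]
force: [-7.7, 1.0, 9.6]
grip_width: 0.0006
time_s: 6.7
ee_pos: [0.616, 0.0997, 0.1773]
eef_rot: [2.701, -0.001, 1.298]
force: [0.5, 0.6, 0.3]
grip_width: 0.0372
t 6.7 shift cm now-axes [-0.01  0.07  7.69] goal-axes [-0.    0.08  7.69] rotvec [ 0.001 -0.001  0.   ] F [0.5 0.6 0.3] w 0.0372
{'n': array([-0.406,  0.117,  0.907]), 'npan': 22979, 'yaw': np.float64(-0.28), 'tilt': np.float64(25.0), 'nh': 1485, 'face_h': np.float64(0.0234), 'head': array([0.647 , 0.0911, 0.1088]), 'mid': array([0.6483, 0.0906, 0.1075])}
0.61 [321.2 209. ] [0.6506 0.0895 0.1111]
0.22 [237.9  54.1] [0.5315 0.0423 0.0087]
```

View pics/w2.png

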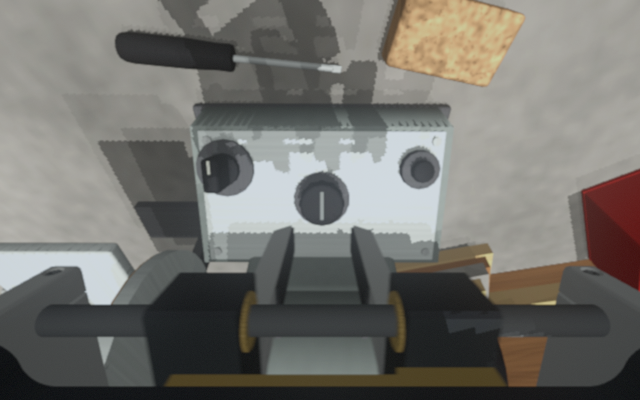

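Face to panel now measures 23.4 mm with the hand off, so the button is latched. The picture shows the head near (322,200), the other controls untouched and the jaws opening.

The 177 mm wide body would come near the barrel during a twist. I'll pre-twist by -0.47 rad and lean the hand 0.2 rad down-slope, which keeps the pads parallel to the axis. Then I'll turn about the button's axis through the TCP.

```bash
cat >> h.py <<'E'
def delta2(tw,lean,standoff,face=(.648,.0908,.1085)):
    o=ctrl.get_obs();R0,n=goal(0);Rg=R0@R.from_rotvec([0,0,tw]).as_matrix()@R.from_rotvec([lean,0,0]).as_matrix()
    Rc=R.from_euler('xyz',o['eef_rot']).as_matrix();d=np.array(face)+standoff*n-o['ee_pos']
    a=R.from_rotvec([0,0,0]).as_matrix()
    rv=R.from_matrix(R0.T@Rc).as_euler('ZXY')
    print('t',round(o['time_s'],2),'twist/lean/y',rv.round(3),'shift now-axes cm',(Rc.T@d*100).round(2),'goal-axes',(Rg.T@d*100).round(2),'axis in tool',(Rg.T@-n).round(3),'rv',R.from_matrix(Rc.T@Rg).as_rotvec().round(3),'height',round(float((o['ee_pos']-face)@n*1000),1),'F',o['force'].round(1),'M',o['moment'].round(2),'w',round(o['grip_width'],4),'q',o['qpos'].round(2))
E
python3 -c "
from h import *
delta2(-.47,-.2,.03)"
```

```text
t 6.8 twist/lean/y [-0.    -0.     0.001] shift now-axes cm [0.01 0.1  4.6 ] goal-axes [-0.03 -0.82  4.53] axis in tool [ 0.    -0.199  0.98 ] rv [-0.196  0.046 -0.468] height 76.0 F [-0.2  0.2 -0.2] M [0.11 0.18 0.01] w 0.0449 q [ 0.18  0.29  1.67 -0.26  0.8  -0.97]
```

```bash
python3 -m inch '[0,0,0,-0.065,0.015,-0.156,0.8,0,0,0,-0.065,0.015,-0.156,0.8,0,0,0,-0.065,0.015,-0.156,0.8,0,-0.4,2.2,0,0,0,0.8,0,-0.4,2.2,0,0,0,0.8,0,0,0,0,0,0,0.8,0,0,0,0,0,0,0.8]' 5
python3 - <<'E'
from h import *
delta2(-.47,-.2,-.015)
c=Cam('wrist');c.save('pics/w3.png')
E
```

```text
time_s: 7.68
ee_pos: [0.6352, 0.0948, 0.138]
eef_rot: [2.544, 0.195, 1.727]
force: [0.6, -0.8, 0.4]
grip_width: 0.0747
t 7.67 twist/lean/y [-0.47  -0.2   -0.001] shift now-axes cm [-0.01 -1.    4.63] goal-axes [-0.01 -1.    4.63] axis in tool [ 0.    -0.199  0.98 ] rv [ 0.     0.001 -0.   ] height 32.4 F [ 0.6 -0.8  0.4] M [0.05 0.24 0.06] w 0.0747 q [ 0.16  0.31  1.81 -0.38  0.45 -1.33]
```

View pics/w3.png

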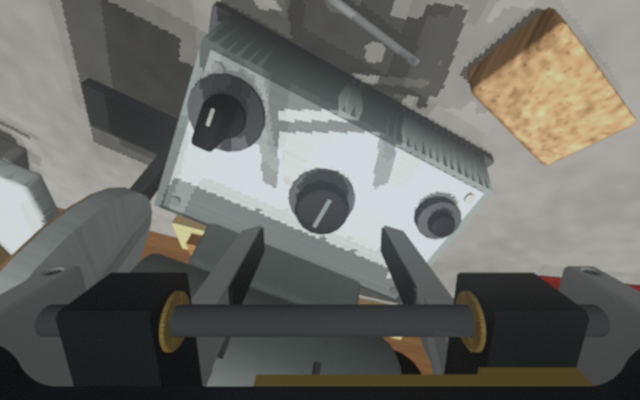

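The head at (323,210) sits midway between the fingers (columns 250 and 395). I'll descend along the button's axis.

```bash
python3 -m inch '[0,-0.2,0.93,0,0,0,0.8,0,-0.2,0.93,0,0,0,0.8,0,-0.2,0.93,0,0,0,0.8,0,-0.2,0.93,0,0,0,0.8,0,-0.2,0.91,0,0,0,0.8,0,0,0,0,0,0,0.8,0,0,0,0,0,0,0.8]' 5
python3 - <<'E'
from h import *
delta2(-.47,-.2,-.015)
c=Cam('wrist');c.save('pics/w4.png')
E
```

```text
time_s: 8.6
ee_pos: [0.6542, 0.0892, 0.0948]
eef_rot: [2.544, 0.195, 1.727]
force: [-0.4, 0.3, -0.3]
grip_width: 0.0749
t 8.6 twist/lean/y [-0.47  -0.2   -0.001] shift now-axes cm [-0.01  0.   -0.02] goal-axes [-0.01  0.   -0.02] axis in tool [ 0.    -0.199  0.98 ] rv [ 0.     0.001 -0.   ] height -15.2 F [-0.4  0.3 -0.3] M [0.09 0.31 0.  ] w 0.0749 q [ 0.14  0.41  1.79 -0.44  0.37 -1.28]
```

View pics/w4.png

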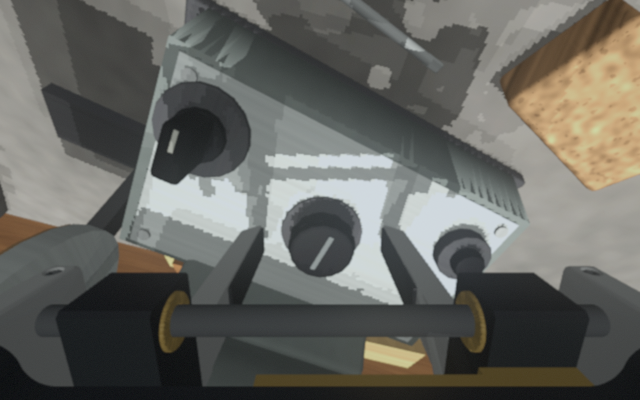

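The head at (321,248) sits centrally between the fingertips with no contact. Now a light close.

```bash
python3 -m inch '[0,0,0,0,0,0,0.5,0,0,0,0,0,0,0.5,0,0,0,0,0,0,0.5,0,0,0,0,0,0,0.3,0,0,0,0,0,0,0.3,0,0,0,0,0,0,0.3]' 12
python3 -c "
from h import *
delta2(-.47,-.2,-.015)"
```

```text
time_s: 9.4
ee_pos: [0.6542, 0.0889, 0.0947]
eef_rot: [2.544, 0.195, 1.726]
force: [-0.4, -3.9, 2.2]
grip_width: 0.0396
t 9.4 twist/lean/y [-0.47  -0.2   -0.001] shift now-axes cm [ 0.02  0.01 -0.02] goal-axes [ 0.02  0.01 -0.02] axis in tool [ 0.    -0.199  0.98 ] rv [ 0.     0.001 -0.   ] height -15.2 F [-0.4 -3.9  2.2] M [-0.56  0.12 -0.44] w 0.0396 q [ 0.14  0.41  1.79 -0.44  0.37 -1.28]
```

```bash
python3 -m inch '[0,0,0,0,-0.024,0.118,0.3,0,0,0,0,-0.024,0.118,0.3,0,0,0,0,-0.024,0.118,0.3,0,0,0,0,-0.024,0.118,0.3]' 12
python3 -c "
from h import *
delta2(.47,-.2,-.015)"
```

```text
time_s: 9.9
ee_pos: [0.6542, 0.0887, 0.0949]
eef_rot: [2.501, -0.005, 1.281]
force: [-4.3, -5.1, 6.4]
grip_width: 0.0392
t 9.9 twist/lean/y [ 0.016 -0.201 -0.002] shift now-axes cm [ 0.03 -0.01 -0.01] goal-axes [ 0.03 -0.02 -0.01] axis in tool [ 0.    -0.199  0.98 ] rv [ 0.002 -0.089  0.445] height -15.0 F [-4.3 -5.1  6.4] M [-0.78  0.37 -0.57] w 0.0392 q [ 0.19  0.43  1.77 -0.68  0.45 -0.54]
```

```bash
python3 -m inch '[0,0,0,0,-0.024,0.118,0.3,0,0,0,0,-0.024,0.118,0.3,0,0,0,0,-0.024,0.118,0.3,0,0,0,0,-0.022,0.107,0.3,0,0,0,0,0,0,0.3]' 12
python3 - <<'E'
from h import *
delta2(.47,-.2,-.015)
c=Cam('wrist');c.save('pics/w5.png')
E
```

```text
time_s: 10.52
ee_pos: [0.654, 0.0886, 0.0951]
eef_rot: [2.545, -0.197, 0.851]
force: [-6.1, -5.9, 7.7]
grip_width: 0.0393
t 10.53 twist/lean/y [ 0.484 -0.202 -0.002] shift now-axes cm [ 0.04 -0.03  0.01] goal-axes [ 0.04 -0.03  0.01] axis in tool [ 0.    -0.199  0.98 ] rv [ 0.002  0.005 -0.014] height -14.9 F [-6.1 -5.9  7.7] M [-1.3   0.38 -0.81] w 0.0393 q [ 0.23  0.46  1.72 -0.72  0.58 -0.02]
```

View pics/w5.png

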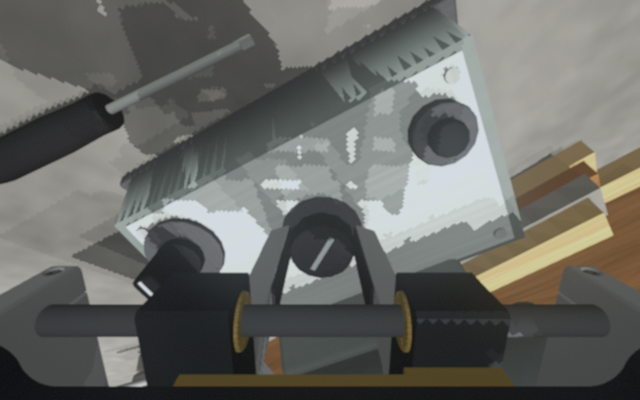

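The index line kept its slant relative to the jaws, so the head turned with the grip by about 0.95 rad. About 10 N of axial spring force is on the tool, so the latch is free. I'll draw back about 9 mm along the axis with the head still turned.

```bash
python3 -m inch '[0,0.06,-0.3,0,0,0,0.3,0,0.06,-0.3,0,0,0,0.3,0,0.06,-0.28,0,0,0,0.3,0,0,0,0,0,0,0.3]' 12
python3 - <<'E'
from h import *
delta2(.47,-.2,-.015)
print(ctrl.get_obs()['force']@goal(0)[1])
E
```

```text
time_s: 11.08
ee_pos: [0.6503, 0.0896, 0.1025]
eef_rot: [2.546, -0.197, 0.853]
force: [1.6, -4.8, -0.2]
grip_width: 0.0398
t 11.07 twist/lean/y [ 0.482 -0.201 -0.002] shift now-axes cm [ 0.06 -0.17  0.83] goal-axes [ 0.05 -0.17  0.83] axis in tool [ 0.    -0.199  0.98 ] rv [ 0.001  0.005 -0.012] height -6.6 F [ 1.6 -4.8 -0.2] M [-0.72  0.18 -0.4 ] w 0.0398 q [ 0.23  0.44  1.72 -0.71  0.59 -0.04]
-1.3843296524228412
```

Axial force has fallen to about zero or a slight pull, so the head is out. I'll open the jaws, then withdraw along the axis.

```bash
python3 -m inch '[0,0,0,0,0,0,0.8,0,0,0,0,0,0,0.8,0,0,0,0,0,0,0.8,0,0,0,0,0,0,0.8,0,0.3,-1.5,0,0,0,0.8,0,0.4,-2,0,0,0,0.8,0,0.4,-2,0,0,0,0.8,0,0.4,-2,0,0,0,0.8,0,0,0,0,0.03,-0.15,0.8,0,0,0,0,0.03,-0.15,0.8,0,0,0,0,0.03,-0.15,0.8,0,0,0,0,0,0,0.8,0,0,0,0,0,0,0.8]' 5
python3 - <<'E'
from h import *
delta2(0,0,.06)
c=Cam('wrist');c.save('pics/w6.png')
print(fit(c,np.array([.645,.0915,.116])))
c=Cam('top');c.save('pics/top6.png')
for l in ['offcut','cork_block','screwdriver']:
    a=ctrl.place_of('top',l)[:1]; print(l,[(r['score'],np.round(r['centre'])) for r in a])
E
```

```text
time_s: 12.7
ee_pos: [0.6189, 0.0993, 0.1724]
eef_rot: [2.501, -0.01, 1.271]
force: [-0.5, 0.1, -0.3]
grip_width: 0.0752
t 12.7 twist/lean/y [ 0.027 -0.201 -0.002] shift now-axes cm [-0.03 -0.19  1.05] goal-axes [-0.03  0.02  1.07] axis in tool [0. 0. 1.] rv [ 0.201  0.005 -0.027] height 70.7 F [-0.5  0.1 -0.3] M [0.13 0.24 0.01] w 0.0752 q [ 0.23  0.25  1.8  -0.56  0.59 -0.65]
{'n': array([-0.406,  0.117,  0.906]), 'npan': 24582, 'yaw': np.float64(-0.28), 'tilt': np.float64(25.0), 'nh': 1810, 'face_h': np.float64(0.0314), 'head': array([0.6433, 0.0922, 0.1157]), 'mid': array([0.6449, 0.0914, 0.1144])}
offcut [(0.97, array([367., 178.]))]
cork_block [(0.6, array([263., 212.]))]
screwdriver [(0.63, array([317., 222.]))]
```

View pics/w6.png

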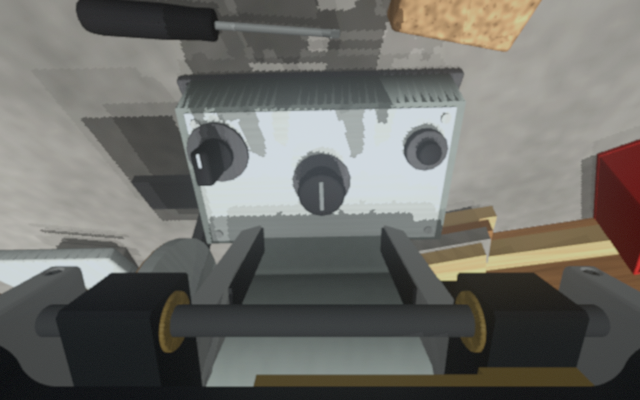

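View pics/top6.png

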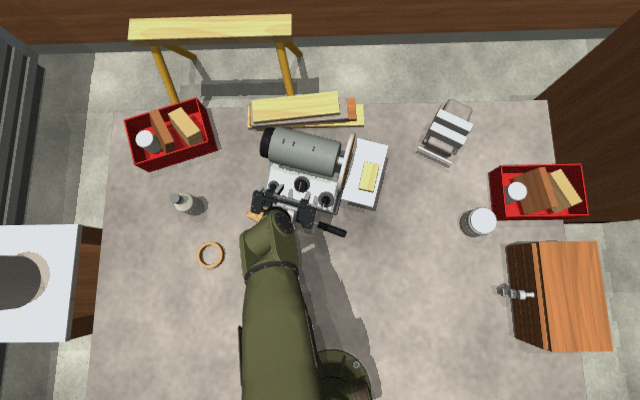

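The head's index line at (321,195) is straight again and its face is 31.4 mm from the panel, against 31.5 mm before the push. In the top view the offcut is still at (367,178), and nothing else looks moved. The robot is clear, with about zero force.

```bash
python3 -c "
from station import ctrl
print(ctrl.hand_in())"
```

```text
the job is handed in; nothing more can be done
None
```

I tested the stop button in the order asked and handed the job in at about 13 s of the 51 s allowed.

- **Push:** I pushed it in along its axis with shut fingers, at about 12 N. With the hand off, the face measured 23.4 mm from the panel, so it was latched.
- **Reset:** I gripped the head at 12 N and twisted it clockwise by about 0.95 rad, with the hand leaned down-slope to clear the motor barrel. I drew back about 8 mm with the head still turned, then opened the jaws and withdrew.
- **Last checks:** The face is 31.4 mm from the panel, against 31.5 mm before the push. The index line is straight, and there is no force on the tool.
- **Everything else:** The start button, speed knob and offcut look unchanged in the pictures. The arm hides part of the cork block and screwdriver in the last top view, so I could only check those two from the part that shows and from the wrist picture. Both looked undisturbed.

The side camera's first `motor_mid` report was false, and I ignored it. No later check failed or disagreed.

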